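# Find the loose levelling bolt and hold its cap open

### The job

One of the three capped levelling bolts on the metal rail has worked loose: tap the shut caps from above until you find the one that gives way, and leave it sunk. Then lift that bolt's hinged cap by its bar to more than 45 degrees and finish while holding it open with the gripper, so the bolt can be serviced. Keep the other two caps shut and do not disturb the other things on the desk.

Things in the scene. Friction and masses are not known exactly. Their poses are not given: they have to be found in the camera images.
- rail: steel rail with black end caps, fixed to the desk, 69 x 250 x 26 mm high, three levelling bolts in a row 80 mm apart along its y. Origin on the desk under the middle bolt; x points away from the robot side (towards the cap hinges), y along the row to the left, z up. It has to be located afresh each time; its yaw lies between -0.1 and 0.45 rad.
- bolt_1 (a joint): how far the left-hand (+y of the rail) bolt with its cap has sunk, m: 0 standing up as found, at most 0.007. A loose bolt gives way under about 4 N pressed straight down on its cap, sinks all 7 mm and stays down (friction about 4 N also holds it against being pulled up again); a tight bolt stays within 1 mm. Any one of the three may be the loose one; they look alike until tapped.
- cap_1 (a joint): opening angle of the left-hand (+y of the rail) hinged cap, rad: 0 shut, 1.35 at its stop. Hinged on the far side (axis along the rail's y), the bar on the robot's side goes up; it falls shut when let go.
- top_1 (a point): centre of the top face of the left-hand (+y of the rail) cap, a grey flat 46 x 44 x 8 mm cover over the bolt head; 55 mm above the desk while the bolt stands up. Here it is tapped. Axes as the rail's while shut.
- bar_1: the left-hand (+y of the rail) cap's grip bar, origin at its centre: a round bar 14 mm thick, 26 mm long along the rail's y, on a 12 mm wide neck that reaches from the cap towards the robot's side; 79 mm from the hinge, 51 mm above the desk with the bolt up and the cap shut. There is free desk under it and free space beside it: it can be pinched across its 26 mm from above, and turns between the fingers as the cap swings, or be hooked from below.
- hinge_1 (a point): middle of the hinge line of the left-hand (+y of the rail) cap, 47 mm above the desk with the bolt up; it sinks with the bolt. The bar lies 79 mm to the rail's -x of it and 4 mm above it when shut.
- bolt_2 (a joint): how far the middle bolt with its cap has sunk, m: 0 standing up as found, at most 0.007. A loose bolt gives way under about 4 N pressed straight down on its cap, sinks all 7 mm and stays down (friction about 4 N also holds it against being pulled up again); a tight bolt stays within 1 mm. Any one of the three may be the loose one; they look alike until tapped.
- cap_2 (a joint): opening angle of the middle hinged cap, rad: 0 shut, 1.35 at its stop. Hinged on the far side (axis along the rail's y), the bar on the robot's side goes up; it falls shut when let go.
- top_2 (a point): centre of the top face of the middle cap, a grey flat 46 x 44 x 8 mm cover over the bolt head; 55 mm above the desk while the bolt stands up. Here it is tapped. Axes as the rail's while shut.
- bar_2: the middle cap's grip bar, origin at its centre: a round bar 14 mm thick, 26 mm long along the rail's y, on a 12 mm wide neck that reaches from the cap towards the robot's side; 79 mm from the hinge, 51 mm above the desk with the bolt up and the cap shut. There is free desk under it and free space beside it: it can be pinched across its 26 mm from above, and turns between the fingers as the cap swings, or be hooked from below.
- hinge_2 (a point): middle of the hinge line of the middle cap, 47 mm above the desk with the bolt up; it sinks with the bolt. The bar lies 79 mm to the rail's -x of it and 4 mm above it when shut.
- bolt_3 (a joint): how far the right-hand (-y of the rail) bolt with its cap has sunk, m: 0 standing up as found, at most 0.007. A loose bolt gives way under about 4 N pressed straight down on its cap, sinks all 7 mm and stays down (friction about 4 N also holds it against being pulled up again); a tight bolt stays within 1 mm. Any one of the three may be the loose one; they look alike until tapped.
- cap_3 (a joint): opening angle of the right-hand (-y of the rail) hinged cap, rad: 0 shut, 1.35 at its stop. Hinged on the far side (axis along the rail's y), the bar on the robot's side goes up; it falls shut when let go.
- top_3 (a point): centre of the top face of the right-hand (-y of the rail) cap, a grey flat 46 x 44 x 8 mm cover over the bolt head; 55 mm above the desk while the bolt stands up. Here it is tapped. Axes as the rail's while shut.
- bar_3: the right-hand (-y of the rail) cap's grip bar, origin at its centre: a round bar 14 mm thick, 26 mm long along the rail's y, on a 12 mm wide neck that reaches from the cap towards the robot's side; 79 mm from the hinge, 51 mm above the desk with the bolt up and the cap shut. There is free desk under it and free space beside it: it can be pinched across its 26 mm from above, and turns between the fingers as the cap swings, or be hooked from below.
- hinge_3 (a point): middle of the hinge line of the right-hand (-y of the rail) cap, 47 mm above the desk with the bolt up; it sinks with the bolt. The bar lies 79 mm to the rail's -x of it and 4 mm above it when shut.
- mouse: black mouse, 108 x 60 x 36 mm high, loose on the desk, origin under its middle; a bystander to leave alone
- stapler: blue and black stapler, 132 x 32 x 51 mm high, loose on the desk, origin under its middle; a bystander to leave alone
- vial_b: small white vial standing up, 24 mm across, 51 mm high, loose on the desk, origin under its middle; a bystander to leave alone
- memo_pad: flat memo block, 76 x 76 x 11 mm, loose on the desk, origin under its middle; a bystander to leave alone

How it is judged:
On the way, in this order (a step that is already met when the one before it is completed fails the run):
1. the loose bolt has been found: it has given way under a tap on its shut cap (((value of joint bolt_1 above 0.004 m and value of joint cap_1 below 0.1 rad) or (value of joint bolt_2 above 0.004 m and value of joint cap_2 below 0.1 rad) or (value of joint bolt_3 above 0.004 m and value of joint cap_3 below 0.1 rad))), for 0.1 s.
2. the cap of the loose bolt is lifted off its seat by the gripper (((value of joint bolt_1 above 0.002 m and value of joint cap_1 above 0.3 rad and contact force between the fingers and bar_1 above 0.1 N and value of joint each of cap_2, cap_3 below 0.1 rad) or (value of joint bolt_2 above 0.002 m and value of joint cap_2 above 0.3 rad and contact force between the fingers and bar_2 above 0.1 N and value of joint each of cap_1, cap_3 below 0.1 rad) or (value of joint bolt_3 above 0.002 m and value of joint cap_3 above 0.3 rad and contact force between the fingers and bar_3 above 0.1 N and value of joint each of cap_1, cap_2 below 0.1 rad))), for 0.2 s.
At the end, for the whole second after the job is handed in: the cap of the loose bolt is held by the gripper at more than 43 degrees (0.75 rad), that bolt is still sunk by more than 2 mm, and the other two caps are shut (under 0.1 rad) (((value of joint bolt_1 above 0.002 m and value of joint cap_1 above 0.75 rad and contact force between the fingers and bar_1 above 0.1 N and value of joint each of cap_2, cap_3 below 0.1 rad) or (value of joint bolt_2 above 0.002 m and value of joint cap_2 above 0.75 rad and contact force between the fingers and bar_2 above 0.1 N and value of joint each of cap_1, cap_3 below 0.1 rad) or (value of joint bolt_3 above 0.002 m and value of joint cap_3 above 0.75 rad and contact force between the fingers and bar_3 above 0.1 N and value of joint each of cap_1, cap_2 below 0.1 rad))); the arm keeps its last pose, push and grip.
It fails at once if a cap is opened whose bolt has not given way ((value of joint cap_1 above 0.2 rad and value of joint bolt_1 below 0.002 m) or (value of joint cap_2 above 0.2 rad and value of joint bolt_2 below 0.002 m) or (value of joint cap_3 above 0.2 rad and value of joint bolt_3 below 0.002 m)).
It fails at once if the mouse is pushed by more than 20 mm (distance of mouse from where it was at the start of the episode above 0.02 m).
It fails at once if the stapler is pushed by more than 20 mm (distance of stapler from where it was at the start of the episode above 0.02 m).
It fails at once if the vial_b is pushed by more than 20 mm (distance of vial_b from where it was at the start of the episode above 0.02 m).
It fails at once if the memo_pad is pushed by more than 20 mm (distance of memo_pad from where it was at the start of the episode above 0.02 m).
It also fails if it takes over 46 s, if anything falls off the work surface, if the arm or the gripper's body presses on something with over 40 N, if the wrist force passes 120 N, or if a joint passes its speed limit or range.

### The arm

A 6-joint arm with a two-finger parallel gripper is mounted at the origin on the work surface; the furniture and walls round the work are solid. World frame = base frame: x ahead of the robot, y to its left, z up, the work surface at z = 0. Lengths are in m, angles in rad, forces in N, time in s.
With the tool pointing down it reaches from about 0.25 to 0.725 m from the base axis. Payload 9.7 kg.
Tool frame: the origin (TCP) lies midway between the tips of the shut fingers; the grasp point (between the pads) lies 19 mm behind it; y points along the fingers, x is the direction in which the jaws open and shut, and the axes are right-handed (so a half turn about y gives the same grasp; the last joint's range is limited). The gripper opens to 85 mm and grips with 20 to 120 N. Pads are 22 mm wide; open, the fingers measure 114 mm over their backs; the gripper's body (76 mm by 85 mm) begins 54 mm behind the grasp point. The pads swing forward as they close: fully open they stand 13 mm farther back than shut.
Start: joints at [1.171, 0.087, 0.176, 1.66, 0, 1.571], TCP at [0.214, 0.507, 0.231] pointing down, gripper open.
Joint ranges: [-3.13, 3.13], [-0.85, 1.81], [-1.15, 1.24], [-2.2, 2.28], [-1.44, 1.52], [-3.14, 3.14]. Speed limits (rad/s): [2.22, 2.22, 2.57, 3.14, 3.14, 3.14].

### API

Orientations are given as [roll, pitch, yaw] about the fixed x, y, z axes, in that order (R = Rz(yaw) Ry(pitch) Rx(roll)).
In Python, from workcell import manip, camera, camera_info gives the robot as it stands. Calls block until the motion is done:
- manip.move_pose(position, orientation): joint-space move of the TCP to a pose.
- manip.line_to(position, rot=None, vel=0.15): straight line of the TCP; rot=None keeps the orientation; vel is the mean speed in m/s.
- manip.set_joints(angles): joint-space move.
- manip.set_gripper(opening, grasp_force=None): finger opening in m; grasp_force is the grip in N (None keeps the last); returns when the fingers have stopped.
- manip.wait(seconds).
- manip.solve_ik(position, orientation): joint angles nearest the present ones, or None.
- camera(name): name is "scene" or "top"; returns the picture (400x640x3 uint8, red, green, blue); there is no depth.
- camera_info(name): a dict with "camera_matrix" (3x3 intrinsics, pixels), "position" and "attitude" of the camera in the world. Camera axes: x right, y down, z forward; pixel columns grow to the right and rows downward; lengths in m; the calibration is good to about 2 mm. A picture is of the moment at which its call begins. camera_info takes no time and is no camera call.
A pose or a line that the arm cannot do raises manip.IKError and nothing moves.
- manip.sign_off(): hands the job in, once; it reports no verdict.
Readings, each from a call of its own:
- manip.get_time_s(): time.
- manip.get_joint_pos(): joint angles.
- manip.get_joint_velocities(): joint speeds.
- manip.get_tau(): joint torques, N m.
- manip.get_tcp_pos(): TCP position.
- manip.get_tool_rot(): TCP orientation.
- manip.get_ft_force(): force on the tool from outside, world axes, zero at the start.
- manip.get_ft_torque(): the same for the moment, N m.
- manip.get_gripper_width(): finger opening in m.
Only numpy, scipy, OpenCV 4.12 (cv2) and the standard library are available. Lean on these libraries where they do the work, as an engineer would, in place of code of your own. Each camera call takes 0.05 s, during which the arm holds its last target.

## Working session

There is one attempt and no reset: what is moved stays moved. The work goes in short steps, each a Python script; the robot and the scene stay as the last script left them, time stands still between calls to the robot, and variables do not carry over. Pictures are saved under pics/ and viewed, and the job is handed in when it is done.

```bash
ls; mkdir -p pics
python3 - <<'E'
from workcell import manip, camera, camera_info
import cv2
for n in("scene","top"):
    cv2.imwrite(f"pics/{n}0.png",camera(n)[:,:,::-1]); print(camera_info(n))
print(manip.get_time_s(),manip.get_tool_rot(),manip.get_tcp_pos(),manip.get_gripper_width())
E
```

```text
pics
{'camera_matrix': array([[447.91244514,   0.        , 316.11711309],
       [  0.        , 447.91244514, 200.93842888],
       [  0.        ,   0.        ,   1.        ]]), 'position': array([ 0.06018059, -0.63829829,  0.54097931]), 'attitude': array([-2.08274405e+00, -1.47086037e-03, -5.82093374e-01])}
{'camera_matrix': array([[513.44160766,   0.        , 322.31605549],
       [  0.        , 513.44160766, 206.09695902],
       [  0.        ,   0.        ,   1.        ]]), 'position': array([0.2026868 , 0.03931869, 1.48667748]), 'attitude': array([-2.94323766e+00,  2.59137034e-03, -1.57493467e+00])}
0.1 [-1.57079687e+00  1.14282393e-03  1.17095317e+00] [0.21401895 0.506434   0.23069112] 0.08523970891849013
```

View pics/scene0.png

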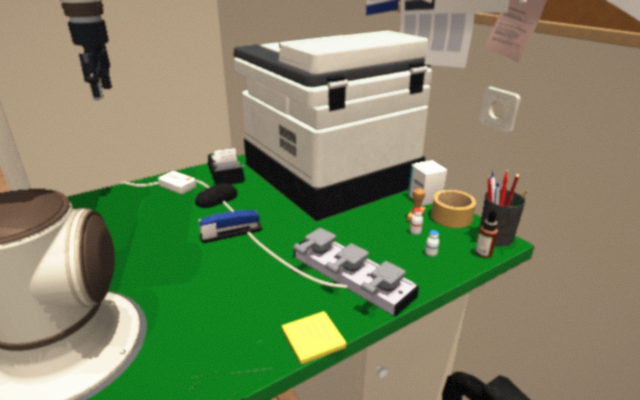

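View pics/top0.png

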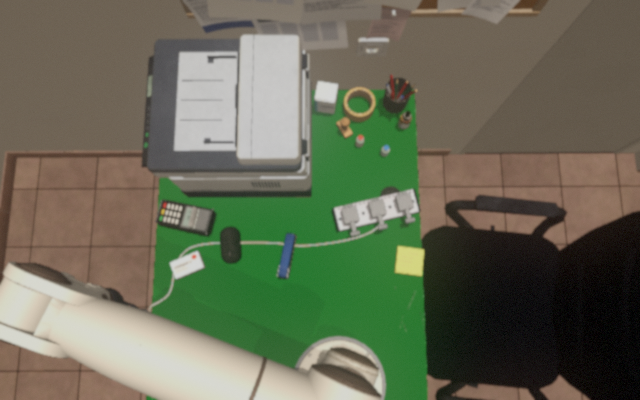

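The rail is around (375,210) in the top view and (355,270) in the scene view, with three grey caps. I'll zoom in on both.

Run:
```python
import cv2
a=cv2.imread("pics/top0.png")[170:260,320:430]; cv2.imwrite("pics/topz.png",cv2.resize(a,None,fx=7,fy=6.5,interpolation=cv2.INTER_CUBIC) if 0 else cv2.resize(a,None,fx=6,fy=6,interpolation=cv2.INTER_CUBIC))
a=cv2.imread("pics/scene0.png")[220:318,285:425]; cv2.imwrite("pics/scenez.png",cv2.resize(a,None,fx=5,fy=5,interpolation=cv2.INTER_CUBIC))
```

```text
(no output)
```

View pics/topz.png

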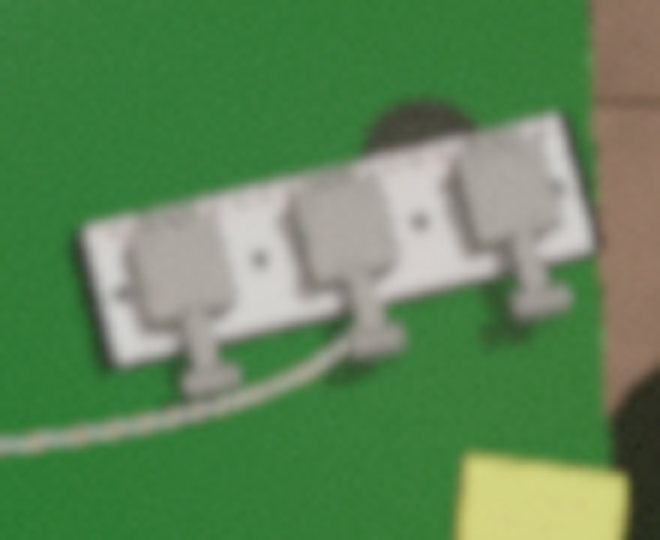

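View pics/scenez.png

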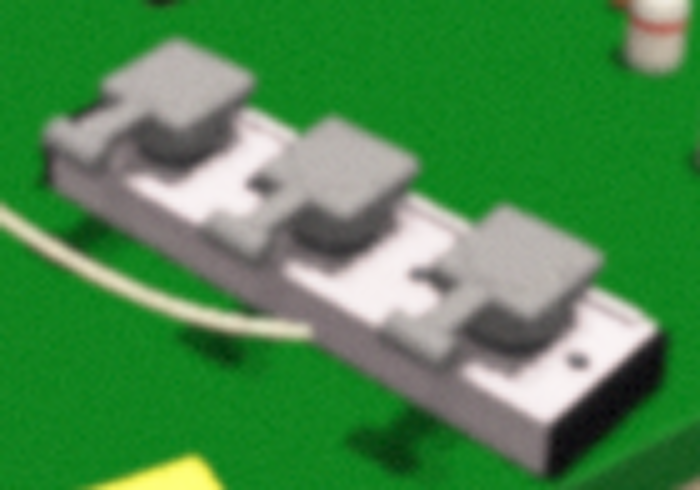

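```bash
cat > h.py <<'E'
import numpy as np, cv2
from scipy.spatial.transform import Rotation as R
from workcell import manip, camera, camera_info
def ray(n,px):
    c=camera_info(n);d=np.linalg.inv(c["camera_matrix"])@[px[0],px[1],1]
    d=R.from_euler("xyz",c["attitude"]).apply(d);return c["position"],d/np.linalg.norm(d)
def plane(n,px,z):
    o,d=ray(n,px);return o+d*(z-o[2])/d[2]
def tri(a,b):
    o1,d1=ray("top",a);o2,d2=ray("scene",b)
    t=np.linalg.lstsq(np.c_[d1,-d2],o2-o1,rcond=None)[0]
    p,q=o1+t[0]*d1,o2+t[1]*d2
    return (p+q)/2,np.linalg.norm(p-q)
E
python3 - <<'E'
from h import *
T=lambda p:(p[0]/6+320-.4,p[1]/6+170-.4)
# rail outline mask
im=cv2.imread("pics/top0.png")
sc=cv2.imread("pics/scene0.png")
for n,i,(x0,y0,x1,y1) in(("top",im,(328,180,421,240)),("scene",sc,(285,220,425,318))):
    hsv=cv2.cvtColor(cv2.resize(i[y0:y1,x0:x1],None,fx=6,fy=6,interpolation=cv2.INTER_CUBIC),cv2.COLOR_BGR2HSV)
    print(n,np.percentile(hsv[...,2][hsv[...,1]<60],[5,25,50,75,95]))
    for lo,hi,nm in((190,256,"bright"),(120,182,"grey")):
        m=((hsv[...,1]<50)&(hsv[...,2]>=lo)&(hsv[...,2]<hi)).astype(np.uint8)*255
        m=cv2.morphologyEx(m,cv2.MORPH_OPEN,np.ones((7,7)))
        cv2.imwrite(f"pics/m_{n}_{nm}.png",m)
        if nm=="bright":
            pts=np.argwhere(m)[:,::-1].astype(np.float32); r=cv2.minAreaRect(pts)
            b=cv2.boxPoints(r)/6+[x0-.4,y0-.4]
            if n=="top":
                w=np.array([plane("top",p,.026) for p in b]);print(w.round(4),w.mean(0))
                print([np.linalg.norm(w[k]-w[k-1]).round(4) for k in range(4)])
# manual triangulated picks
S=lambda p:(p[0]/5+285-.4,p[1]/5+220-.4)
for nm,a,b in(("cap1",(180,265),(180,83)),("cap2",(340,225),(341,165)),("cap3",(505,185),(516,257)),
  ("bar1",(212,378),(82,142)),("bar2",(376,336),(240,232)),("bar3",(541,296),(424,334))):
    print(nm,*tri(T(a),S(b)))
E
```

```text
top [108. 150. 170. 186. 211.]
[[ 0.4897  0.0064  0.026 ]
 [ 0.5439 -0.2221  0.026 ]
 [ 0.4813 -0.2341  0.026 ]
 [ 0.4281 -0.0075  0.026 ]] [ 0.48575414 -0.11432476  0.026     ]
[np.float64(0.0632), np.float64(0.2348), np.float64(0.0637), np.float64(0.2328)]
scene [ 68. 120. 166. 188. 246.]
cap1 [ 0.4682566  -0.03551703  0.05311633] 3.639249787276301e-05
cap2 [ 0.48787743 -0.11206067  0.05231166] 0.0011265718938671039
cap3 [ 0.50570227 -0.19024192  0.05363386] 0.0009957411652748924
bar1 [ 0.41427236 -0.04979041  0.05442506] 0.0005083614781731789
bar2 [ 0.43310938 -0.12688715  0.05436333] 0.0011899691951211115
bar3 [ 0.45204646 -0.20526264  0.05459299] 0.0006866074555390286
```

Run:
```python
from h import *
print("printer corner",plane("top",(311,190),0),plane("top",(160,178),0),plane("scene",(318,217),0))
print("pad",plane("top",(410,261),.011),"vial",plane("top",(386,150),.05),"stapler",plane("top",(287,255),.05),plane("top",(288,235),.05))
yaw=.238;t=yaw+np.pi/2
for y in(t,t-np.pi):
  for p in([.13,.34,.25],[.38,-.09,.2],[.468,-.036,.12],[.506,-.19,.03],[.468,-.19,.11],[.43,-.04,.1]):
    print(p,manip.solve_ik(p,[-np.pi/2,0,y]))
```

```text
printer corner [0.55047921 0.07536752 0.        ] [0.5894359  0.52670783 0.        ] [0.55200828 0.09958859 0.        ]
pad [ 0.33749219 -0.20895106  0.011     ] vial [ 0.65752263 -0.14462233  0.05      ] stapler [0.35221555 0.14134403 0.05      ] [0.40870673 0.13905301 0.05      ]
[0.13, 0.34, 0.25] [ 1.20559488e+00 -3.42639379e-01 -1.72107881e-01  1.74132782e+00
  4.44089210e-16  9.67594877e-01]
[0.38, -0.09, 0.2] [-0.23255694 -0.30223618 -0.24010791  1.63292459  0.         -0.47055694]
[0.468, -0.036, 0.12] [-0.07677189 -0.11912735 -0.24212404  1.44779963  0.         -0.31477189]
[0.506, -0.19, 0.03] [-0.35920376  0.08181587 -0.21930321  1.26967726  0.         -0.59720376]
[0.468, -0.19, 0.11] [-0.38565339 -0.03183171 -0.17942693  1.42320111  0.         -0.62365339]
[0.43, -0.04, 0.1] [-0.09275632 -0.20742528 -0.35735011  1.42087149  0.         -0.33075632]
[0.13, 0.34, 0.25] [ 1.20559488e+00 -3.42639379e-01 -1.72107881e-01  1.74132782e+00
 -4.44089210e-16 -2.17399778e+00]
[0.38, -0.09, 0.2] [-0.23255694 -0.30223618 -0.24010791  1.63292459  0.          2.67103571]
[0.468, -0.036, 0.12] [-0.07677189 -0.11912735 -0.24212404  1.44779963  0.          2.82682076]
[0.506, -0.19, 0.03] [-0.35920376  0.08181587 -0.21930321  1.26967726  0.          2.5443889 ]
[0.468, -0.19, 0.11] [-0.38565339 -0.03183171 -0.17942693  1.42320111  0.          2.51793926]
[0.43, -0.04, 0.1] [-0.09275632 -0.20742528 -0.35735011  1.42087149  0.          2.81083633]
```

```bash
cat >> h.py <<'E'
YAW=.238;ROT=[-np.pi/2,0,YAW+np.pi/2]
CAP={1:[.468,-.0353],2:[.4873,-.1126],3:[.5062,-.1902]}
def st(m=""): print(m,round(manip.get_time_s(),2),np.round(manip.get_tcp_pos(),4),np.round(manip.get_ft_force(),2),round(manip.get_gripper_width(),4))
def tap(k):
    x,y=CAP[k]
    manip.line_to([x,y,.075],ROT,vel=.2); manip.line_to([x,y,.060],vel=.06); st("start %d"%k)
    f0=manip.get_ft_force()[2]; log=[]; z=.060
    while z>.0465:
        z-=.001; manip.line_to([x,y,z],vel=.03)
        f=manip.get_ft_force()[2]-f0; log.append((round(z,4),round(manip.get_tcp_pos()[2],4),round(f,2)))
        if f>9: break
    print(log); st("end")
E
python3 - <<'E'
from h import *
manip.line_to([.14,.35,.25],vel=.3)
manip.move_pose([.38,-.09,.2],ROT); st()
manip.set_gripper(0.0,30); st()
tap(2)
E
```

```text
2.66 [ 0.3803 -0.0896  0.1999] [-1.51  0.6   0.5 ] 0.0852
 3.42 [ 0.38 -0.09  0.2 ] [ 0.25 -0.04  0.07] -0.0004
start 2 4.81 [ 0.4869 -0.1125  0.0597] [ 0.13 -0.8   0.69] 0.0
[(0.059, np.float64(0.0592), np.float64(-1.24)), (0.058, np.float64(0.058), np.float64(-0.78)), (0.057, np.float64(0.0569), np.float64(-0.65)), (0.056, np.float64(0.0559), np.float64(-0.72)), (0.055, np.float64(0.055), np.float64(-1.66)), (0.054, np.float64(0.054), np.float64(-0.18)), (0.053, np.float64(0.053), np.float64(2.16)), (0.052, np.float64(0.0519), np.float64(1.07)), (0.051, np.float64(0.0509), np.float64(-0.49)), (0.05, np.float64(0.0499), np.float64(1.11)), (0.049, np.float64(0.0489), np.float64(0.75)), (0.048, np.float64(0.048), np.float64(2.04)), (0.047, np.float64(0.0479), np.float64(8.74)), (0.046, np.float64(0.0478), np.float64(15.78))]
end 8.31 [ 0.4876 -0.1127  0.0478] [-6.7   1.64 16.47] -0.0002
```

Middle bolt: contact at about z=0.054, then it gave way down to a hard stop at 0.048, a sink of about 7 mm. I'll back off and check by camera.

Run:
```python
from h import *
x,y=CAP[2]
manip.line_to([x,y,.075],vel=.1)
manip.line_to([.35,-.146,.13],vel=.25); st()
manip.set_gripper(.055)
cv2.imwrite("pics/scene1.png",camera("scene")[:,:,::-1])
a=cv2.imread("pics/scene1.png")[200:318,265:425];cv2.imwrite("pics/scene1z.png",cv2.resize(a,None,fx=5,fy=5,interpolation=cv2.INTER_CUBIC))
st()
```

```text
9.51 [ 0.3505 -0.146   0.1294] [ 0.38 -0.24 -0.62] 0.0001
 10.12 [ 0.3501 -0.146   0.13  ] [ 0.47 -0.53  0.44] 0.0552
```

View pics/scene1z.png

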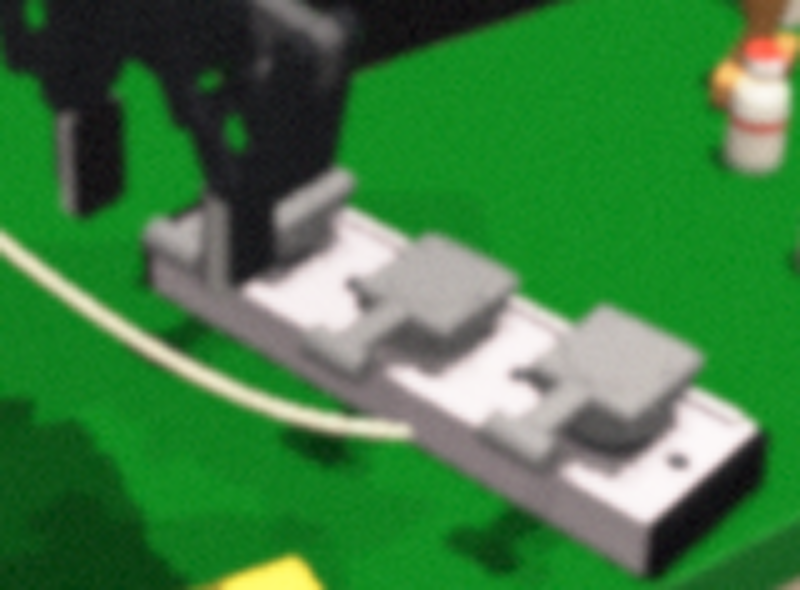

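The middle cap at zoomed (435,285) sits visibly lower than its neighbours and is shut, with its bar at about (345,350). Now the grasp.

Run:
```python
from h import *
print(plane("scene",(345/5+265-.4,350/5+200-.4),.0475))
b=np.array([.4332,-.1271]); g=.044-.017
manip.line_to([*b,.11],ROT,vel=.15)
manip.line_to([*b,.06],vel=.1); st()
manip.line_to([*b,g],vel=.06); st("down")
manip.set_gripper(0.0,25); st("grip")
cv2.imwrite("pics/scene2.png",camera("scene")[200:318,265:425,::-1].repeat(4,0).repeat(4,1))
```

```text
[ 0.43328246 -0.1289313   0.0475    ]
 11.51 [ 0.4332 -0.1272  0.0605] [-0.36  0.24 -0.04] 0.0551
down 12.21 [ 0.4332 -0.1271  0.027 ] [-0.03 -0.09  0.27] 0.0548
grip 12.57 [ 0.4333 -0.1269  0.0274] [-2.32  2.37  2.61] 0.0254
```

View pics/scene2.png

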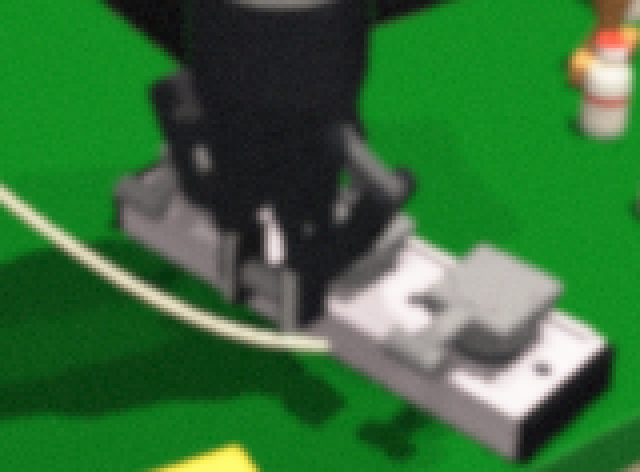

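The fingers are around the middle bar and the width reads 25.4 mm, which matches the 26 mm bar. Now I'll swing it along the arc.

Run:
```python
from h import *
p0=np.array([.4332,-.1271,.027]); u,w=.079,.004; ex=np.array([np.cos(YAW),np.sin(YAW),0])
for th in np.arange(.07,1.06,.07):
    du=u*np.cos(th)-w*np.sin(th)-u; dw=w*np.cos(th)+u*np.sin(th)-w
    p=p0-ex*du+[0,0,dw]
    manip.line_to(p,vel=.04)
    f=manip.get_ft_force(); print(th.round(2),round(manip.get_time_s(),1),np.round(f,1),end=" | ")
    if np.linalg.norm(f)>25: print("STOP");break
manip.wait(.3); st("\nend")
for n in("scene","top"): cv2.imwrite(f"pics/{n}3.png",camera(n)[:,:,::-1])
a=cv2.imread("pics/scene3.png")[180:318,265:425];cv2.imwrite("pics/scene3z.png",cv2.resize(a,None,fx=4,fy=4,interpolation=cv2.INTER_CUBIC))
```

```text
0.07 12.9 [ 0.1  3.7 -2.2] | 0.14 13.2 [ 0.7  3.3 -2.5] | 0.21 13.5 [-1.   3.1 -1.9] | 0.28 13.8 [-1.6  3.3 -1.8] | 0.35 14.1 [-2.7  3.2 -1.6] | 0.42 14.4 [-3.2  2.9 -1.5] | 0.49 14.7 [-1.6  2.9 -1.4] | 0.56 15.0 [-1.9  2.8 -1.6] | 0.63 15.2 [-2.4  2.8 -1.7] | 0.7 15.5 [-2.2  3.1 -2. ] | 0.77 15.8 [-2.5  2.6 -2.1] | 0.84 16.1 [-1.7  0.9 -1.6] | 0.91 16.4 [-1.9  2.1 -1. ] | 0.98 16.7 [-2.3  1.  -0.5] | 1.05 17.0 [-1.8  1.7 -0.3] | 
end 17.3 [ 0.4752 -0.117   0.0936] [-1.61  1.   -0.82] 0.0254
```

View pics/scene3z.png

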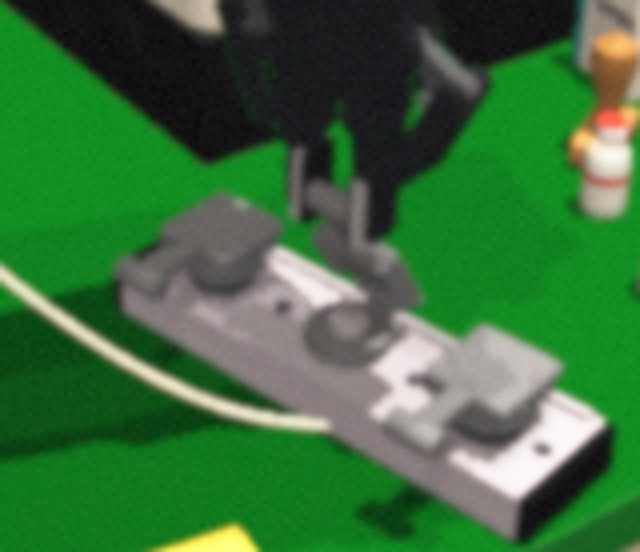

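View pics/top3.png

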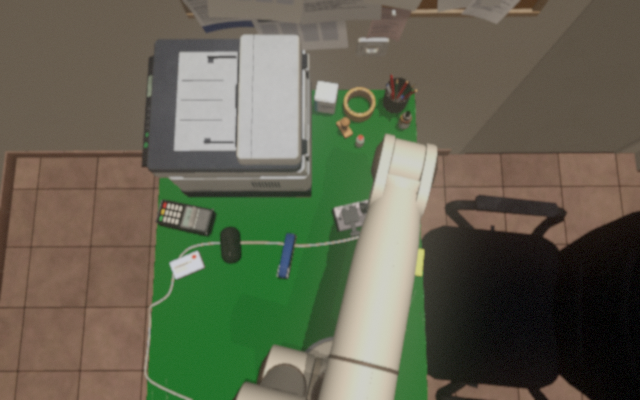

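The middle cap stands open at about 60°, its bar at zoomed (335,215) between the fingers. The outer caps at (220,235) and (500,365) are shut, and the bolt head at (350,330) sits low. Forces are small, so I'm handing in.

Run:
```python
from h import *
st(); manip.sign_off()
```

```text
17.4 [ 0.4752 -0.117   0.0936] [-1.    1.5  -1.57] 0.025
the job is handed in; nothing more can be done
```

The loose bolt was the middle one. I handed the job in at 17.4 s with its cap held open at about 60° (1.05 rad) in the gripper; sign-off gives no verdict.

- **Locating:** I found the caps and bars from the two cameras. Cap spacing came out at 79–80 mm. Measured heights were 52–54 mm for the cap tops (text: 55) and 54–55 mm for the visible top of the bars (text: 51 at the centre).
- **Tapping:** The first tap, on the middle cap, met it at about 54 mm. It then gave way to a hard stop at 48 mm, about 7 mm of sink. I pressed up to about 16 N against that stop, more than the 9 N I had meant to stop at. I did not tap the other two caps.
- **Lifting:** I pinched the bar from above (25 mm finger opening on a 26 mm bar) and swung it along the hinge arc. The largest force was about 4 N sideways and the vertical pull stayed under 3 N, so the bolt should not have been pulled back up.
- **Last checks:** The final scene picture shows the middle cap open with its bar between the fingers, both outer caps shut, and the bolt head looking low. I judged the bolt's final depth by eye and from the low forces rather than measuring it. The opening angle comes from the arc I commanded.
- **Bystanders:** The mouse and stapler are unmoved in the final top picture. The arm covers vial_b and most of the memo pad there, but the arm never went near either.

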